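# Latch the gate of the blue cell's bay

### The job

The two-bay battery hopper is being filled with sorted cells. Find the bay with the blue cell in it and push that bay's sliding gate fully shut over it, until the spring catch clicks behind the gate's striker and holds it. Leave the gate of the other bay, with the white cell, open as it is, and let go.

Things in the scene. Friction and masses are not known exactly. Their poses are not given: they have to be found in the camera images.
- hopper: Grey battery box, fixed, 205 x 160 mm (x -100 to 105), on 9 mm feet. Origin: mid-width of its underside, 9 mm above the table; heights here are above it. +x = the way both gates shut, roughly away from the robot; +y left. Two open pits (bays), x -5 to 61 mm, 46 mm wide, at y = +38 (left) and -38 mm (right). Rail tops 42 mm. Over each bay's far end a dark steel spring catch, 53 mm high.
- blue_cell: Blue AA battery, 50 x 14 mm, lying loose along x on the white floor (4 mm above the hopper origin) of one of the bays: hopper-frame y above 0 means left, below 0 right. A white cell with a red end lies in the other bay. Origin: under the middle of the cell.
- gate_left (a joint): Slide (m, to hopper +x) of the left bay's aluminium gate: starts 0 to 0.012, latched 0.067 to 0.073 (end stop). Moved by its upright orange tab, 26 mm wide, 6 thick, top 70 mm above the hopper origin; rear face at hopper x = -82 mm + slide, y = +38 mm; push it to +x at 45 to 65 mm height. Free space behind it above the rails. Friction 4 N; under 12 N with the catch.
- gate_right (a joint): The same for the right bay's gate, its tab at hopper y = -38 mm. Each gate stays where it is left. Over the last 15 mm or so a steel striker on the gate's leading end lifts the catch, which then drops behind the striker.
- catch_left (a joint): Angle (rad) of the left bay's spring catch: 0 down at rest, and again when it has dropped behind the striker; about 0.15 to 0.2 while it rides over the striker. The gate lifts it and its spring returns it: it need not be touched.
- catch_right (a joint): The same for the right bay's catch.

How it is judged:
By the outcome, as a careful person would: the job done as asked, in the order asked, and still so for the second after the job is handed in, with the robot touching nothing.
It also fails if it takes over 29 s, if anything falls off the work surface, if the arm or the gripper's body presses on something with over 40 N, if the wrist force passes 120 N, or if a joint passes its speed limit or range.

### The arm

A 7-joint arm with a two-finger parallel gripper is mounted at the origin on the work surface; the furniture and walls round the work are solid. World frame = base frame: x ahead of the robot, y to its left, z up, the work surface at z = 0. Lengths are in m, angles in rad, forces in N, time in s.
With the tool pointing down it reaches from about 0.4 to 0.85 m from the base axis. Payload 10.4 kg.
Tool frame: the origin (TCP) lies at the very end of the fingers, on their centre line; the grasp point (between the pads) lies 19 mm behind it (manip.grasp_offset is the distance from the TCP to the grasp point, in m); y points along the fingers, x is the direction in which the jaws open and shut, and the axes are right-handed (so a half turn about y gives the same grasp; the last joint's range is limited). The gripper opens to 87 mm and grips with 3 to 60 N. Pads are 19 mm wide; open, the fingers measure 117 mm over their backs; the gripper's body (75 mm by 190 mm) begins 51 mm behind the grasp point.
Start: joints at [1.162, 0.332, -0.065, 1.46, 0.022, 1.35, -0.088], TCP at [0.235, -0.579, 0.223] pointing down, gripper open.
Joint ranges: [-2.6, 2.6], [-0.5, 2.12], [-1.47, 1.34], [0.16, 2.42], [-1.27, 4.41], [0.06, 2.06], [-2.6, 2.6]. Speed limits (rad/s): [2.22, 2.22, 2.79, 2.79, 3.14, 3.14, 3.14].

### API

Orientations are given as a unit quaternion [w, x, y, z].
In Python, from station import manip, set_gripper, planner, read_camera, order, models, current_clock, current_qpos, current_joint_velocities, current_joint_torque, current_ee_pos, current_tcp_rot, current_wrist_force, current_ft_torque, current_width gives the robot as it stands. Calls block until the motion is done:
- manip.reach(position, orientation): joint-space move of the TCP to a pose.
- manip.move_linear(position, rot=None, max_speed=0.15): straight line of the TCP; rot=None keeps the orientation; max_speed is the mean speed in m/s.
- manip.move_joints(angles): joint-space move.
- set_gripper(opening): opening from 0.0 (shut) to 1.0 (fully open); the grip force is fixed at half the most; returns when the fingers have stopped.
- manip.dwell(seconds).
- planner.ik(position, orientation): joint angles nearest the present ones, or None.
- read_camera(name): name is "scene" or "top" or "wrist"; returns a dict with "pixels" (384x512x3 uint8, red, green, blue), "fx", "fy", "cx", "cy" (pixels), "extrinsics" (4x4, takes a point from world to camera coordinates). Camera axes: x right, y down, z forward; pixel columns grow to the right and rows downward; lengths in m; the calibration is good to about 2 mm. A picture is of the moment at which its call begins. There is no depth.
A pose or a line that the arm cannot do raises manip.MotionError and nothing moves.
- order.hand_in(): hands the job in, once; it reports no verdict.
Trained networks look in a picture, given as the dict that the camera call returned (one of the last four; its "shot" number tells which), for a name from the list of things; names that differ only in an ending like _2 or _b are one class to them, and where a whole thing is asked for, a point or a joint stands for the part that bears it (a point fixed in the world has none). Each returns a list of dicts, best first, with "confidence" (0 to 1); they miss things now and then, are a little off and sometimes report something else, mostly with a low value. They report only what shows in the picture. A call takes as long as a camera call.
- models.recognise(picture, name): "location" ([column, row] in pixels, amid what is visible of it).
- models.masks_of(picture, name): "pixels" (384x512 bool, what is visible of it) and "location" ([column, row] in pixels, amid what is visible of it).
- models.landmark_of(picture, name): "location" ([column, row] in pixels: a listed point, or the origin of a listed thing).
Readings, each from a call of its own:
- current_clock(): time.
- current_qpos(): joint angles.
- current_joint_velocities(): joint speeds.
- current_joint_torque(): joint torques, N m.
- current_ee_pos(): TCP position.
- current_tcp_rot(): TCP orientation.
- current_wrist_force(): force on the tool from outside, world axes, zero at the start.
- current_ft_torque(): the same for the moment, N m.
- current_width(): opening from 0.0 (shut) to 1.0 (fully open).
Only numpy, scipy, OpenCV 4.12 (cv2) and the standard library are available. Lean on these libraries where they do the work, as an engineer would, in place of code of your own. Each camera call takes 0.05 s, during which the arm holds its last target.

## Working session

There is one attempt and no reset: what is moved stays moved. The work goes in short steps, each a Python script; the robot and the scene stay as the last script left them, time stands still between calls to the robot, and variables do not carry over. Pictures are saved under pics/ and viewed, and the job is handed in when it is done.

```bash
mkdir -p pics; ls
python3 - <<'E'
from station import *
import cv2,pickle
d={}
for n in ["scene","top","wrist"]:
    p=read_camera(n); d[n]=p
    cv2.imwrite(f"pics/{n}0.png",p["pixels"][:,:,::-1])
    for t in ["hopper","blue_cell","gate_left","gate_right"]:
        print(n,t,[(x["location"],round(x["confidence"],2)) for x in models.landmark_of(p,t)][:3],[(x["location"],round(x["confidence"],2)) for x in models.recognise(p,t)][:3])
pickle.dump(d,open("p0.pkl","wb"))
print(current_clock(),current_tcp_rot(),current_width(),current_wrist_force())
E
```

```text
pics
scene hopper [([242.3, 257.2], 0.85)] []
scene blue_cell [([251.9, 239.1], 0.41)] []Traceback (most recent call last):
  File "<stdin>", line 8, in <module>
ValueError: it knows: blue_cell, hopper
```

Run:
```python
from station import *
import cv2,pickle
d={}
for n in ["scene","top","wrist"]:
    p=read_camera(n); d[n]=p
    cv2.imwrite(f"pics/{n}0.png",p["pixels"][:,:,::-1])
    for t in ["hopper","blue_cell"]:
        print(n,t,[(x["location"],round(x["confidence"],2)) for x in models.landmark_of(p,t)][:3])
pickle.dump(d,open("p0.pkl","wb"))
print(current_clock(),current_tcp_rot(),current_width(),current_wrist_force())
```

```text
scene hopper [([246.0, 256.4], 0.84)]
scene blue_cell [([251.5, 239.6], 0.46)]
top hopper [([297.3, 241.5], 0.95)]
top blue_cell [([282.8, 222.5], 0.58)]
wrist hopper []
wrist blue_cell []
0.7 [-0.58654595  0.58659473 -0.39484231  0.3949304 ] 1.002182423206701 [ 0.03547824  0.93826877 -0.46392986]
```

View pics/scene0.png

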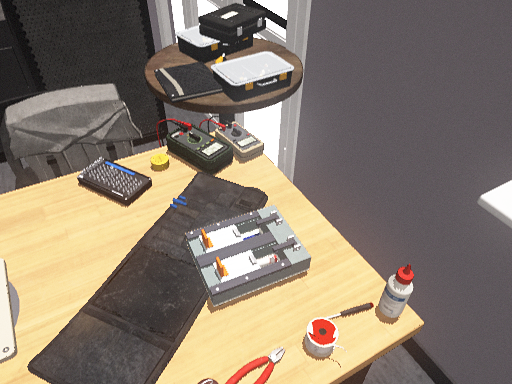

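View pics/top0.png

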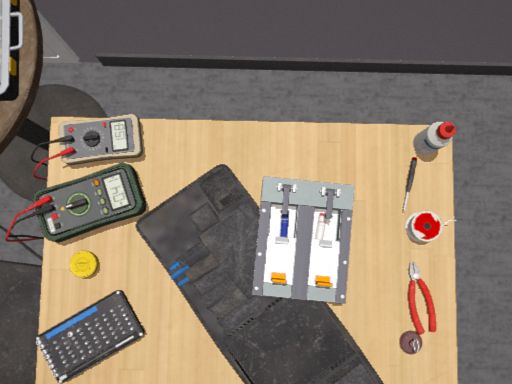

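View pics/wrist0.png

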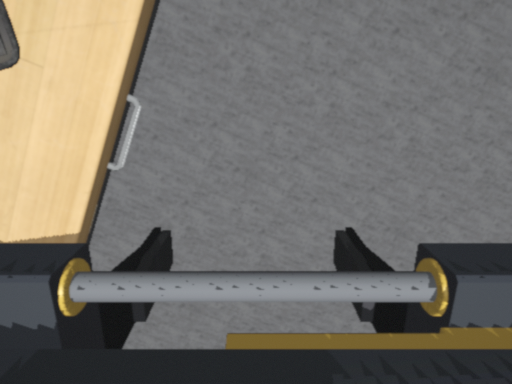

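The top view shows the blue cell at about (284,228) in the left-hand bay and the white cell with a red end at about (321,225). The orange tabs are at (279,279) and (323,282). Next I'll zoom in to measure.

Run:
```python
import cv2,pickle,numpy as np
d=pickle.load(open("p0.pkl","rb"))
p=d["top"];print(p["fx"],p["cx"],p["cy"]);print(np.round(p["extrinsics"],4))
im=p["pixels"][165:315,240:370,::-1]
cv2.imwrite("pics/topz.png",cv2.resize(im,None,fx=4,fy=4,interpolation=cv2.INTER_CUBIC))
q=d["scene"];print(np.round(q["extrinsics"],4))
im=q["pixels"][195:310,175:320,::-1]
cv2.imwrite("pics/scz.png",cv2.resize(im,None,fx=5,fy=5,interpolation=cv2.INTER_CUBIC))
# orange blobs
for n in("top","scene"):
    h=cv2.cvtColor(d[n]["pixels"],cv2.COLOR_RGB2HSV)
    m=cv2.inRange(h,(8,160,120),(22,255,255))
    k,l,s,c=cv2.connectedComponentsWithStats(m)
    for i in range(1,k):
        if s[i,4]>15: print(n,s[i],c[i])
```

```text
498.7454283101346 252.7424973219349 197.4625448335649
[[ 0.0172 -0.9997  0.0194 -0.0499]
 [-0.9949 -0.0191 -0.0992  0.6209]
 [ 0.0996 -0.0176 -0.9949  0.8537]
 [ 0.      0.      0.      1.    ]]
[[ 0.8697 -0.4933  0.0151 -0.5622]
 [-0.3262 -0.5975 -0.7326  0.2422]
 [ 0.3704  0.6322 -0.6805  0.7001]
 [ 0.      0.      0.      1.    ]]
top [ 9 57  3 14 18] [10.11111111 63.11111111]
top [ 94 180   5   6  22] [ 96.13636364 182.36363636]
top [272 273  14  10 121] [278.18181818 277.74380165]
top [316 276  16  11 127] [322.61417323 280.96062992]
scene [211  44   6   7  30] [213.76666667  46.63333333]
scene [215  56   8   7  21] [218.95238095  59.14285714]
scene [280  73   7   7  34] [282.88235294  75.73529412]
scene [246  83   7   6  27] [249.33333333  85.22222222]
scene [151 161  17  10  96] [159.875      166.16666667]
scene [201 229  12  19  95] [205.93684211 239.33684211]
scene [216 257  12  20  89] [221.38202247 267.59550562]
```

View pics/topz.png

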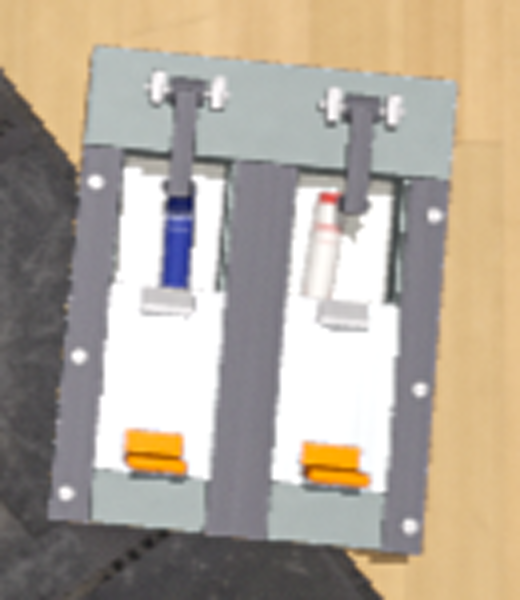

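View pics/scz.png

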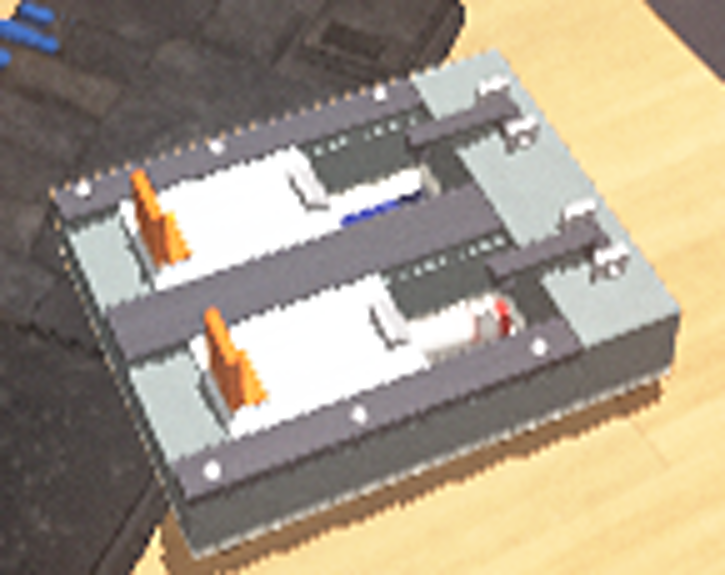

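```bash
cat > h.py <<'E'
import numpy as np,pickle
from scipy.optimize import least_squares
def proj(p,X):
    c=p["extrinsics"][:3,:3]@X+p["extrinsics"][:3,3]
    return np.array([p["fx"]*c[0]/c[2]+p["cx"],p["fy"]*c[1]/c[2]+p["cy"]])
def w(s,h):
    c,sn=np.cos(s[2]),np.sin(s[2])
    return np.array([s[0]+c*h[0]-sn*h[1],s[1]+sn*h[0]+c*h[1],h[2]+.009])
E
python3 - <<'E'
from h import *
d=pickle.load(open("p0.pkl","rb"))
tz=lambda u,v:((u+.5)/4-.5+240,(v+.5)/4-.5+165)
sz=lambda u,v:((u+.5)/5-.5+175,(v+.5)/5-.5+195)
pts=[("top",tz(94,45),(.105,.08,.042)),("top",tz(457,80),(.105,-.08,.042)),("top",tz(418,552),(-.1,-.08,.042)),("top",tz(50,518),(-.1,.08,.042)),
("scene",sz(500,50),(.105,.08,.042)),("scene",sz(682,315),(.105,-.08,.042)),("scene",sz(180,498),(-.1,-.08,.042)),("scene",sz(50,190),(-.1,.08,.042))]
for sel in (pts[:4],pts[4:],pts):
    f=lambda s:np.concatenate([proj(d[n],w(s,h))-u for n,u,h in sel])
    r=least_squares(f,[.6,0,0]);print(r.x,np.round(r.fun.reshape(-1,2),1).tolist())
s=r.x
# tab slides from tab top-centre: top edge in top zoom
for y,u in ((.038,tz(153,432)),(-.038,tz(331,446))):
    g=lambda q:proj(d["top"],w(s,(-.079+q[0],y+q[1],.07)))-u
    print(least_squares(g,[0,0]).x)
for y,u in ((.038,sz(138,172)),(-.038,sz(212,310))):
    g=lambda q:proj(d["scene"],w(s,(-.079+q[0],y+.013+q[1],.07)))-u
    print(least_squares(g,[0,0]).x)
from station import *
print(current_ee_pos())
E
```

```text
[ 0.54765876 -0.1266836  -0.07902697] [[-0.3, -0.4], [0.1, -0.2], [0.8, 0.5], [-0.6, 0.1]]
[ 0.54623901 -0.12815169 -0.09347101] [[-0.0, -0.1], [-0.1, 0.0], [0.1, 0.3], [0.1, -0.3]]
[ 0.54713551 -0.12711778 -0.08437514] [[0.3, -0.3], [0.7, 0.4], [0.7, 1.1], [-0.6, 0.1], [-0.4, -0.7], [0.0, -1.0], [0.9, -0.1], [0.1, -0.4]]
[0.02092906 0.00282995]
[0.02263177 0.00482394]
[ 0.00840242 -0.00186351]
[ 0.01103958 -0.00169511]
[ 0.2351936  -0.57909303  0.22261364]
```

The blue cell is in the left bay (+y), and both tabs sit at about 10 mm of slide. I'll shut the jaws, hold the jaw axis across the tab, and move in behind the left tab.

```bash
cat >> h.py <<'E'
S=np.array([.54713551,-.12711778,-.0844])
from scipy.spatial.transform import Rotation as R
def quat(sgn):
    c,s=np.cos(S[2]),np.sin(S[2])
    x=sgn*np.array([-s,c,0]); y=np.array([0,0,-1.]); z=np.cross(x,y)
    q=R.from_matrix(np.c_[x,y,z]).as_quat(); return np.array([q[3],q[0],q[1],q[2]])
def hop(p): # world->hopper
    c,s=np.cos(S[2]),np.sin(S[2]); dx,dy=p[0]-S[0],p[1]-S[1]
    return np.array([c*dx+s*dy,-s*dx+c*dy,p[2]-.009])
E
python3 - <<'E'
from h import *
from station import *
q0=current_tcp_rot(); print(R.from_quat(np.r_[q0[1:],q0[0]]).as_matrix().round(3)); print(current_qpos())
for sg in(1,-1):
    for h in((-.108,.038,.15),(-.108,.038,.052),(-.01,.038,.052)):
        j=planner.ik(w(S,h),quat(sg)); print(sg,h,None if j is None else np.round(j,2))
E
```

```text
[[ 0.376  0.     0.927]
 [-0.927 -0.     0.376]
 [ 0.    -1.     0.   ]]
[ 1.16240987  0.33215954 -0.06467171  1.46007299  0.02159979  1.34991213
 -0.08850702]
1 (-0.108, 0.038, 0.15) [ 0.77  0.04 -0.7   1.95  0.02  1.16  1.55]
1 (-0.108, 0.038, 0.052) [ 0.77  0.19 -0.74  2.05  0.15  0.95  1.44]
1 (-0.01, 0.038, 0.052) [ 0.67  0.41 -0.7   1.81  0.3   1.03  1.34]
-1 (-0.108, 0.038, 0.15) [ 0.65  0.03 -0.57  1.96  0.02  1.16 -1.58]
-1 (-0.108, 0.038, 0.052) [ 0.61  0.16 -0.57  2.06  0.11  0.95 -1.66]
-1 (-0.01, 0.038, 0.052) [ 0.5   0.36 -0.49  1.82  0.2   1.01 -1.73]
```

Run:
```python
from h import *
from station import *
import cv2
set_gripper(0.0)
print(current_clock(),current_width())
manip.reach(w(S,(-.108,.038,.13)),quat(-1)); print(current_clock())
manip.move_linear(w(S,(-.108,.038,.052)),max_speed=.12)
print(current_clock(),hop(current_ee_pos()),current_wrist_force())
for n in("top","scene"):
    p=read_camera(n); im=p["pixels"][:,:,::-1]
    im=im[160:320,170:380] 
    cv2.imwrite(f"pics/{n}1.png",cv2.resize(im,None,fx=3.5,fy=3.5,interpolation=cv2.INTER_CUBIC))
```

```text
2.225 0.005873645869815133
4.2
5.0 [-0.10752275  0.03797377  0.0525465 ] [-0.3280586  -0.23718599  0.01141448]
```

View pics/scene1.png

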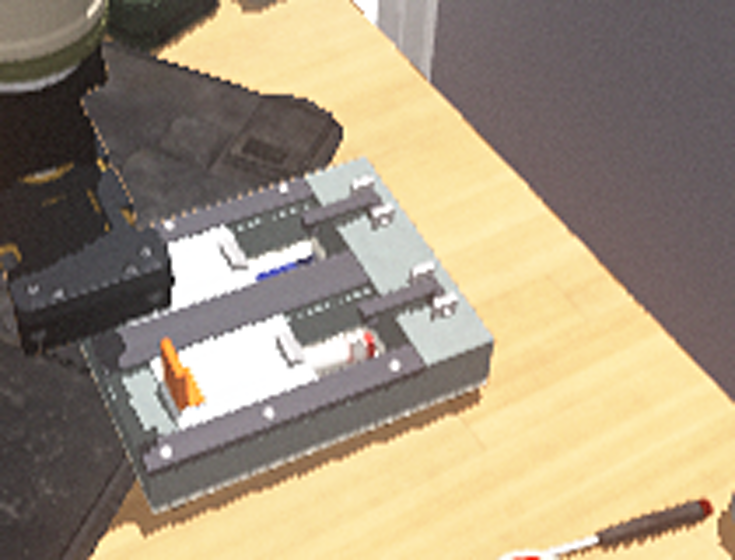

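View pics/top1.png

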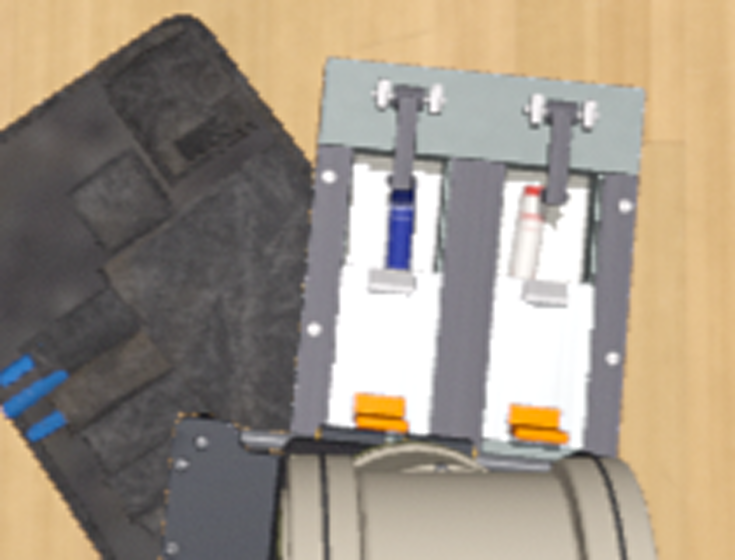

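The gripper is behind the left tab, whose top edge is at about zoomed (380,430) in the top view. The right tab is clear of it. Pushing now, with force checks.

Run:
```python
from h import *
from station import *
import cv2
e=np.array([np.cos(S[2]),np.sin(S[2])])
def go(x,sp):
    manip.move_linear(w(S,(x,.038,.052)),max_speed=sp)
    f=current_wrist_force(); h=hop(current_ee_pos())
    print(round(float(current_clock()),2),x,np.round(h,4),"Fx",round(float(f[:2]@e),1),np.round(f,1)); return f[:2]@e
for x in(-.09,-.08,-.07,-.055,-.045):
    if abs(go(x,.06))>30: break
p=read_camera("top"); cv2.imwrite("pics/top2.png",cv2.resize(p["pixels"][160:320,230:380,::-1],None,fx=3.5,fy=3.5))
```

```text
5.55 -0.09 [-0.0898  0.0382  0.0519] Fx -0.1 [-0.1  0.2 -0.2]
5.87 -0.08 [-0.0797  0.0381  0.0519] Fx -0.5 [-0.5 -0.8 -0.8]
6.18 -0.07 [-0.0697  0.038   0.052 ] Fx -0.5 [-0.6 -0.3  0.4]
6.58 -0.055 [-0.0546  0.038   0.0521] Fx 0.5 [ 0.5 -0.2 -0.8]
6.9 -0.045 [-0.0446  0.038   0.052 ] Fx -0.4 [-0.3  0.5  0.4]
```

View pics/top2.png

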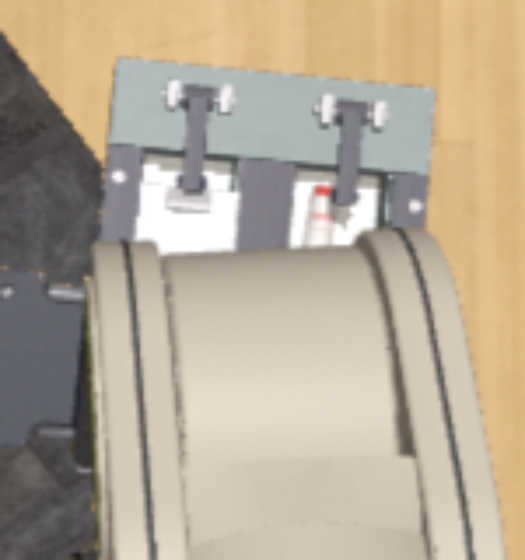

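The gate has followed the push: the striker, at zoomed (188,200), is now just short of the catch tip. Friction alone holds it there. I'll go on in small steps.

Run:
```python
from h import *
from station import *
import cv2
e=np.array([np.cos(S[2]),np.sin(S[2])])
def go(x,sp):
    manip.move_linear(w(S,(x,.038,.052)),max_speed=sp)
    f=current_wrist_force(); h=hop(current_ee_pos())
    print(round(float(current_clock()),2),round(x,4),np.round(h,4),"Fx",round(float(f[:2]@e),1),np.round(f,1)); return f[:2]@e
x=-.045
while x<-.010:
    x+=.003 if x<-.030 else .0015
    if abs(go(x,.03))>22: break
p=read_camera("top"); cv2.imwrite("pics/top3.png",cv2.resize(p["pixels"][160:260,230:380,::-1],None,fx=5,fy=5,interpolation=cv2.INTER_CUBIC))
p=read_camera("scene"); cv2.imwrite("pics/scene3.png",cv2.resize(p["pixels"][190:310,170:320,::-1],None,fx=5,fy=5,interpolation=cv2.INTER_CUBIC))
```

```text
7.2 -0.042 [-0.042  0.038  0.052] Fx -2.8 [-2.9 -0.1  1.8]
7.45 -0.039 [-0.0395  0.038   0.0519] Fx -5.7 [-5.8  0.   3.6]
7.7 -0.036 [-0.0368  0.038   0.0519] Fx -5.2 [-5.1  0.7  4.1]
7.95 -0.033 [-0.0334  0.038   0.0518] Fx -5.0 [-5.   0.1  1.7]
8.2 -0.03 [-0.0301  0.038   0.0518] Fx -3.3 [-3.3  0.4 -1. ]
8.45 -0.0285 [-0.0286  0.038   0.0519] Fx -3.8 [-3.7  0.8 -0.4]
8.7 -0.027 [-0.0268  0.038   0.0519] Fx -2.2 [-2.2  0.1 -2.3]
8.95 -0.0255 [-0.0254  0.038   0.052 ] Fx -2.7 [-2.7 -0.3 -1.1]
9.2 -0.024 [-0.0239  0.038   0.052 ] Fx -3.3 [-3.4 -0.2 -2.8]
9.45 -0.0225 [-0.0224  0.038   0.052 ] Fx -2.4 [-2.4  0.7 -2.2]
9.7 -0.021 [-0.0209  0.038   0.052 ] Fx -2.8 [-2.8  0.1 -2.2]
9.95 -0.0195 [-0.0199  0.038   0.052 ] Fx -6.4 [-6.4  0.4 -0.7]
10.2 -0.018 [-0.0198  0.038   0.0519] Fx -12.9 [-12.8   1.6   7.2]
10.45 -0.0165 [-0.0198  0.038   0.0518] Fx -20.9 [-20.7   2.1  13.9]
10.7 -0.015 [-0.0197  0.038   0.0517] Fx -29.4 [-29.3   3.3  21.5]
```

View pics/top3.png

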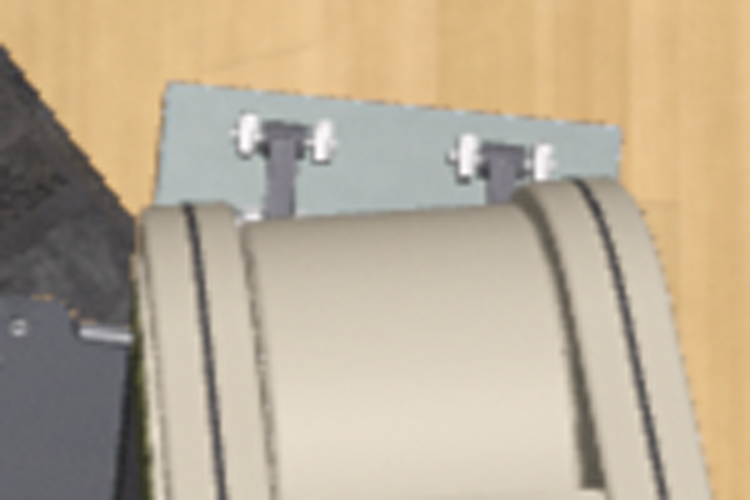

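View pics/scene3.png

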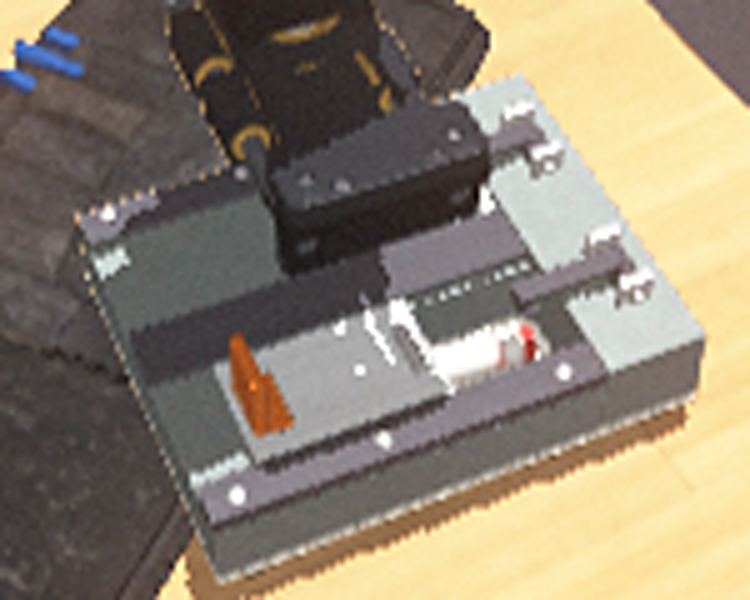

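The hard stop at TCP x = -19.8 mm matches the end stop at roughly 72 mm of slide, and the catch force dropped off before it. I'll back off, lift clear and check.

Run:
```python
from h import *
from station import *
import cv2,pickle
manip.move_linear(w(S,(-.04,.038,.052)),max_speed=.05)
print(current_wrist_force())
manip.move_linear(w(S,(-.06,.038,.17)),max_speed=.15)
manip.move_joints([1.162,.332,-.065,1.46,.022,1.35,-.088])
print(current_clock(),current_ee_pos(),current_wrist_force())
d={}
for n in("top","scene"):
    p=d[n]=read_camera(n)
    a=(slice(165,315),slice(240,370)) if n=="top" else (slice(195,310),slice(175,320))
    cv2.imwrite(f"pics/{n}4.png",cv2.resize(p["pixels"][a][:,:,::-1],None,fx=4 if n=="top" else 5,fy=4 if n=="top" else 5,interpolation=cv2.INTER_CUBIC))
pickle.dump(d,open("p4.pkl","wb"))
```

```text
[-0.69901227  0.60259086 -0.22905269]
14.4083 [ 0.23670766 -0.57827579  0.2225829 ] [-0.0728369   0.07916939 -0.19267588]
```

View pics/scene4.png

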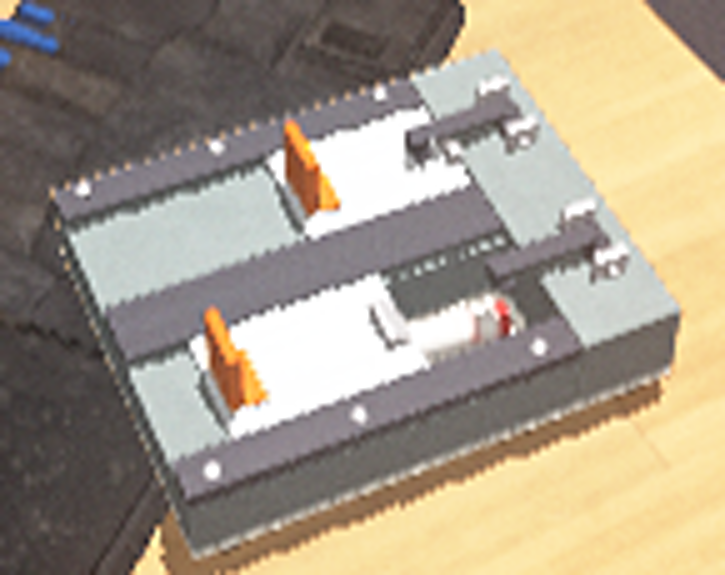

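View pics/top4.png

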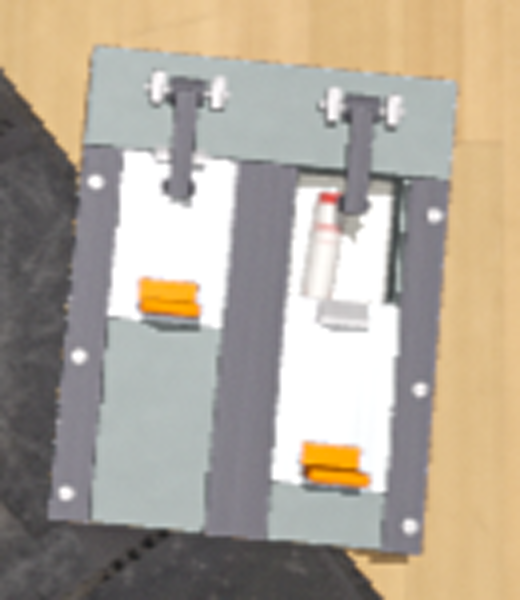

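The left gate is shut. Its tab is at zoomed scene (290,122), and its striker is beyond the catch tip. The catch looks the same as in the first picture, at (410,135). One numeric check of the slide and the catch before I hand in.

Run:
```python
from h import *
import cv2
a=pickle.load(open("p0.pkl","rb"));b=pickle.load(open("p4.pkl","rb"))
sz=lambda u,v:((u+.5)/5-.5+175,(v+.5)/5-.5+195)
for y,u in((.038,sz(290,122)),(-.038,sz(212,310))):
    print(least_squares(lambda q:proj(b["scene"],w(S,(-.079+q[0],y+.013+q[1],.07)))-u,[0,0]).x)
tz=lambda u,v:((u+.5)/4-.5+240,(v+.5)/4-.5+165)
# dark catch-arm pixels before/after (scene, top), predicted tip shift if lifted by 0.17 rad (~10 mm)
print("shift if raised 10mm, scene px",proj(b["scene"],w(S,(.04,.038,.063)))-proj(b["scene"],w(S,(.04,.038,.053))))
o=[np.hstack([cv2.resize(d["scene"]["pixels"][205:240,245:290,::-1],None,fx=8,fy=8,interpolation=cv2.INTER_NEAREST) for d in(a,b)])]
cv2.imwrite("pics/catch.png",o[0])
```

```text
[ 0.07336704 -0.00106597]
[ 0.01104024 -0.0016968 ]
shift if raised 10mm, scene px [ 0.06433068 -3.32557535]
```

View pics/catch.png

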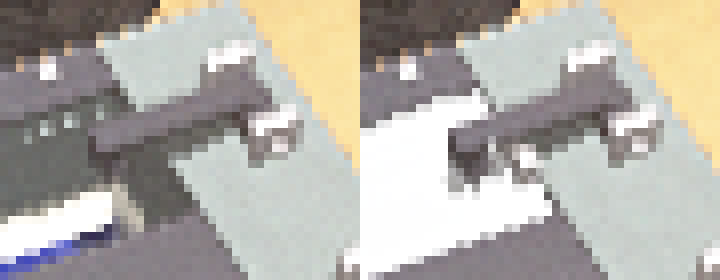

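The before and after crops show the catch arm at the same height, with its tip at (92,125) and then (452,125), which is the same spot in each half. A raised catch would sit about 3 px (27 zoomed px) higher. The striker is behind the catch hook, so the gate is latched. Handing in.

Run:
```python
from station import *
order.hand_in(); print(current_clock())
```

```text
the job is handed in; nothing more can be done
the job is handed in; nothing more can be done
```

I pushed the left bay's gate, the one over the blue cell, fully shut and handed the job in. I then moved the arm back to its start position, touching nothing. The clock read about 14.4 s just before hand-in.

- **Pushing:** I used the closed fingers on the left tab. The force rose to about 6 N as the gate rode under the catch, then dropped. The last push against the end stop reached about 29 N in the push direction (about 37 N in total at the wrist).
- **Left gate:** The pictures put its slide at about 73 mm, right at the end stop. That stayed so after I let go.
- **Catch:** The left catch looks as low as in the first picture, with the striker past its hook. I judged this from the pictures only and did not pull on the gate to test it.
- **Right gate:** It measured 11 mm of slide both before and after, and the white cell still shows in its open bay.

No check failed or disagreed. The first slide reading from the top view gave about 21 mm instead of about 10 mm because I had picked the wrong edge of the tab; I used the scene view instead.

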